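Shut the flat lap and hold a carving on its disc through the work window

ROBOT

A 6-joint arm with a two-finger parallel gripper is mounted at the origin on the work surface. World frame = base frame: x ahead of the robot, y to its left, z up, the work surface at z = 0. Lengths are in m, angles in rad, forces in N, time in s.
With the tool pointing down it reaches from about 0.35 to 0.975 m from the base axis. Payload 4.9 kg.
Tool frame: the origin (TCP) lies midway between the tips of the shut fingers; the grasp point (between the pads) lies 19 mm behind it; z points along the fingers, y is the line along which they close (so a half turn about z gives the same grasp; the last joint's range is limited). The gripper opens to 85 mm and grips with 20 to 120 N. Pads are 22 mm wide; open, the fingers measure 114 mm over their backs; the gripper's body (76 mm by 85 mm) begins 54 mm behind the grasp point. The pads swing forward as they close: fully open they stand 13 mm farther back than shut.
Start: joints at [1.121, 0.053, 1.613, -0, 1.476, -0.119], TCP at [0.203, 0.591, 0.201] pointing down, gripper open.
Joint ranges: [-3.01, 3.01], [-1.01, 2.22], [0.06, 2.58], [-1.02, 4.17], [0.09, 2.62], [-3.14, 3.14]. Speed limits (rad/s): [2.57, 2.57, 3.14, 3.14, 3.14, 3.14].

INTERFACE

Orientations are given as a rotation vector (axis times angle).
In Python, from station import ctrl, optics, job gives the robot as it stands.
- The arm moves only by the shell command python3 -m jog 'ROWS' [OPENING] [FORCE]. ROWS is JSON, a list of rows, each a list of 2 entries, a list of its own where there are three numbers: the shift along the tool's x, y, z in m, then the turn, a rotation vector about the tool's x, y, z in rad. A call has 1 to 5 rows; each row is the pose to reach, as a shift and turn from the pose commanded when the call began, along the tool's axes at that moment; what a row does not reach only later rows make up. A row lasts 1/10 s, in which the tool goes at most 50 mm and 8.59 degrees, less where a joint would pass 70% of its speed; a pose out of reach is approached as far as the arm can. A call with a gripper value outside its range is refused whole. OPENING is the opening, from 0 (shut) to 1 (fully open), set as the call begins (- or left out, the last holds). The fingers move at their own pace and stop on an object; FORCE is the grip in N (left out, the last holds). Time passes only in rows, so rows that repeat a pose let the fingers close. It gives the time, the measured TCP pose, the force, the opening and the grip force at its end, in the units of the state.
- ctrl.get_obs(): the state, without advancing time (a new reading comes with each control period).
- optics.get_image(name): name is "scene" or "top"; returns a dict with "image" (480x640x3 uint8, blue, green, red), "fx", "fy", "cx", "cy" (pixels), "rvec" (rotation vector, rad) and "tvec" (3), from world to camera coordinates, as OpenCV has them. Camera axes: x right, y down, z forward; pixel columns grow to the right and rows downward; lengths in m; the calibration is good to about 2 mm. A picture is of the moment at which its call begins. There is no depth.
- job.finish_job(): hands the job in; it is judged then, once.
The state is a dict: "t": time; "q": joint angles; "dq": joint speeds; "effort": joint torques, N m; "tool_pos": TCP position; "tool_rot": TCP orientation; "contact_force": force on the tool from outside, world axes, zero at the start; "wrist_torque": the same for the moment, N m; "opening": finger opening in m; "grip_force": force on a finger pad.
Only numpy, scipy, OpenCV 4.12 (cv2) and the standard library are available. Lean on these libraries where they do the work, as an engineer would, in place of code of your own. Each camera call takes 0.05 s, during which the arm holds its last target. There are 200 camera calls.

TASK

A fresh disc is on the flat lap: shut its hood fully, then take the carved figure whose foot block is still pale, unpolished stone, lower it upright, foot first, through the yellow work window in the hood, and press its foot lightly into the foam-backed disc, so that the disc gives about 7 mm (about 7 N). Finish while holding it there, gripped, with the hood shut and that light pressure kept up: I start the disc with the foot switch. Leave the other carvings and tools where they are.

Things in the scene. Friction and masses are not known exactly. Their poses are not given: they have to be found in the camera images.
- lap: the flat lap grinder: green housing 250 mm deep (x) by 236 mm wide (y), standing on the table, origin at the centre of its underside; x points from its front (towards the robot) to the hinge side at the back. It can be turned by up to 0.3 rad. A low grey dust hose leaves its back. Shut, the hood's upper face is 112 mm above the table.
- hood (a joint): angle of the lap's hood, rad: 0 = shut, flat on the pan; up to 1.3 = open. Hinged along its back edge, stiff: stays at any angle, 2 to 4 N at the front edge push it shut. Flat aluminium plate 5 mm thick, 240 mm from hinge to front edge, 236 mm wide, a clear skirt 27 mm deep below its edges, a 90 mm wide black bar handle 20 mm out from the front skirt.
- hood_hinge (a point): point on the hood's hinge axis, midway across, on the plate's underside, 107 mm above the table. The point turns with the hood: y lies along the level hinge axis, x lies in the plate and points from the front edge to the hinge, z is the plate's outward normal (up when shut).
- hood_lip (a point): point on the outer (upper) face of the hood plate, midway across, 25 mm behind its front edge and 215 mm from the hinge axis: a clear place to push the hood shut. Axes as for hood_hinge.
- window (a point): centre of the work window in the plane of the hood's upper face, 163 mm from the hinge axis; axes as for hood_hinge. Slot 46 mm (y) by 24 mm (x), 2 mm larger than the figure's foot both ways. Yellow guide: straight sleeve down to 17 mm below that face; above it the mouth flares out at 45 degrees, 7 mm high, 7 mm wider per side. Hood shut, the free disc's face is 28 mm below that face.
- disc (a joint): how far the red abrasive disc (190 mm across, level, face 84 mm above the table) has sunk on its foam backing, m: 0 unloaded, 0.012 at its stop; it yields straight down, 1 N per mm, and springs back.
- figure_mid (a point): centre of the figure to grind, 62 mm above its foot; z up, y across width, x through thickness. Black stone on a pale, unpolished foot block; 0.23 to 0.3 kg, upright on the board. Foot block 44 (y) by 22 mm (x), 62 mm high; above it a flat-faced body 34 by 22 mm up to 105 mm, round head 20 mm across up to 124 mm. Either way round fits. Grip across the thickness 80 to 95 mm above the foot, clear of the hood.
- board: fixed dark display board with a blue felt top, 130 mm (x) by 310 mm (y), 18 mm high, origin at the centre of its underside; the three figures stand on it in a row along its y, about 95 mm apart, in any order.
- figure_b: finished black stone figure of the same shape as figure, polished black down to its foot; stands on the board, origin at the centre of its foot; leave alone
- figure_c: another finished all-black figure like figure_b; leave alone
- rasp: steel rasp with a wooden handle lying on the table, 240 mm long, origin on its underside; leave alone
- chisel: steel stone chisel lying on the table, 180 mm long; leave alone
- mallet: round wooden mallet standing on its head, 186 mm tall, 80 mm across; leave alone
- wax: flat blue tin of polishing wax, 74 mm across, 34 mm tall; leave alone
- tortoise: small carved black stone tortoise, 85 mm long, 33 mm tall; leave alone
Things that resemble listed ones, but are neither listed nor needed, are in the scene too. What is shaped like the part that bears figure_mid but blue or green is not meant.

How it is judged:
By the outcome, as a careful person would: the job done as asked, in the order asked, and still so for the second after the job is handed in, while the arm keeps its last pose, push and grip.
It also fails if it takes over 72 s, if anything falls off the work surface, if the arm or the gripper's body presses on something with over 40 N, if the wrist force passes 120 N, or if a joint passes its speed limit or range.

## Working session

There is one attempt and no reset: what is moved stays moved. The work goes in short steps, Python scripts to look and compute and a shell command to move; the robot and the scene stay as the last step left them, time stands still between calls to the robot, and variables do not carry over. Pictures are saved under pics/ and viewed, at most 10 in all, crops included, and the job is handed in when it is done.

```bash
ls; mkdir -p pics
python3 - <<'E'
from station import ctrl, optics
import cv2,numpy as np
for n in("scene","top"):
    d=optics.get_image(n); cv2.imwrite(f"pics/{n}0.png",d["image"])
    np.savez(f"{n}0.npz",**d); R=cv2.Rodrigues(np.array(d["rvec"]))[0]
    print(n,d["fx"],d["cx"],d["cy"],(-R.T@np.array(d["tvec"]).ravel()).round(3))
print(ctrl.get_obs())
E
```

```text
pics
scene 550.3223157517772 326.9040942129115 248.67370501038496 [ 1.112 -0.942  1.124]
top 481.101898880686 325.9447867197421 231.45715830271018 [ 0.332 -0.059  1.507]
{'t': 0.1, 'q': array([ 1.12102402e+00,  5.33489118e-02,  1.61414281e+00,  1.21317361e-05,
        1.47600730e+00, -1.18950934e-01]), 'dq': array([-0.0018785 , -0.00168536, -0.00257371, -0.00037028, -0.00026474,
       -0.00139205]), 'effort': array([ 3.69635873e-04, -3.94899559e+01, -3.71365464e+01, -1.06252110e-04,
        3.89789755e-03, -3.92010861e-05]), 'tool_pos': array([0.20270952, 0.59056198, 0.1999583 ]), 'tool_rot': array([-5.17198162e-01, -3.09817193e+00,  2.86843491e-03]), 'contact_force': array([-0.15849362, -0.51886973, -0.38256025]), 'wrist_torque': array([ 1.51870195e-02, -4.06921173e-05, -1.06248003e-02]), 'grip_force': 0.0, 'opening': 0.08535825562165819}
```

View pics/scene0.png

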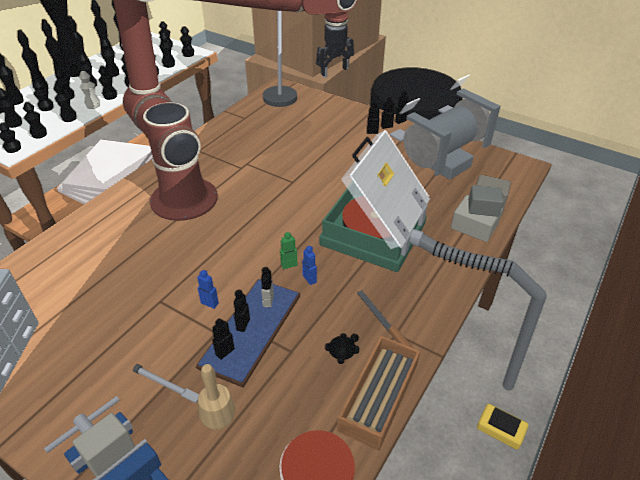

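View pics/top0.png

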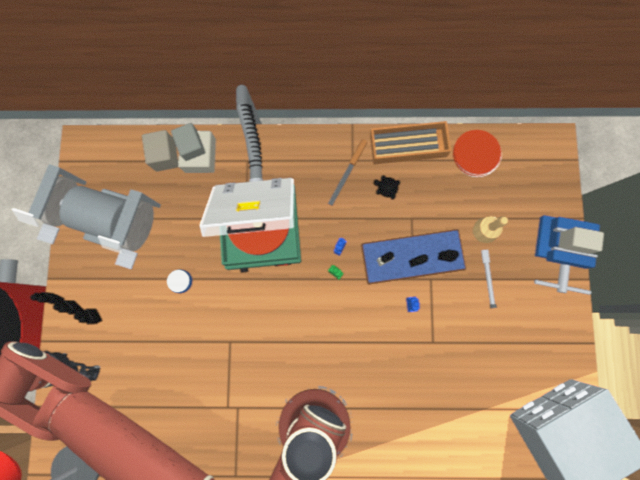

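The scene view shows six figure-shaped things. Three stand on the board: the one with the pale foot at (266,287), and two all-black ones at (241,310) and (222,338). Off the board are blue ones at (207,288) and (309,265) and a green one at (288,250). I choose (266,287), which should be (386,258) in the top view. The hood is half open, with its window at scene (385,175) / top (248,206). Next I'll check the choice in a crop.

Run:
```python
import cv2,numpy as np
a=cv2.imread("pics/scene0.png");b=cv2.imread("pics/top0.png")
c=lambda im,x,y,w,h,k:cv2.resize(im[y:y+h,x:x+w],None,fx=k,fy=k,interpolation=cv2.INTER_CUBIC)
L=c(a,190,225,114,170,3.5); R=c(b,355,222,114,70,3.5)
o=np.zeros((595,800,3),np.uint8);o[:L.shape[0],:399]=L[:, :399];o[:R.shape[0],400:799]=R[:,:399]
cv2.imwrite("pics/c1.png",o)
A=c(a,315,120,133,155,3); B=c(b,195,170,133,110,3)
o=np.zeros((595,800,3),np.uint8);o[:A.shape[0],:399]=A;o[:B.shape[0],400:799]=B
cv2.imwrite("pics/c2.png",o)
```

```text
(no output)
```

View pics/c1.png

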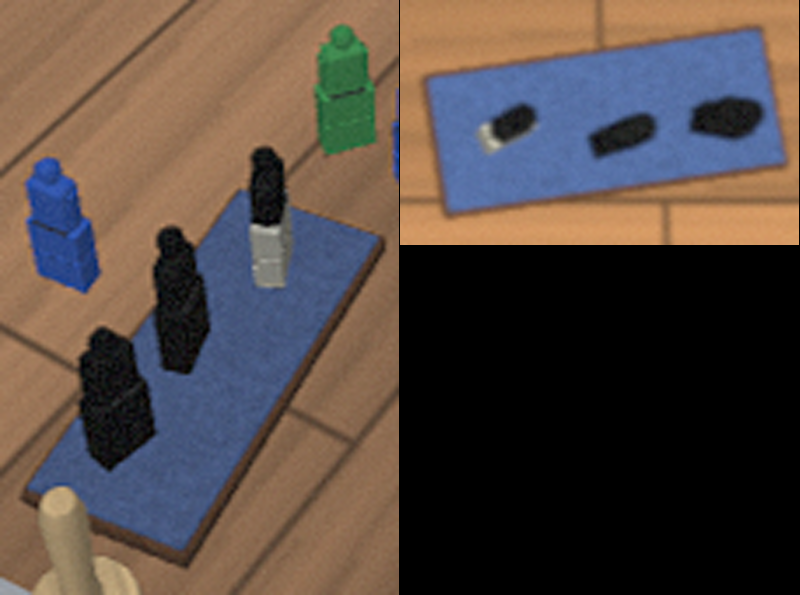

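View pics/c2.png

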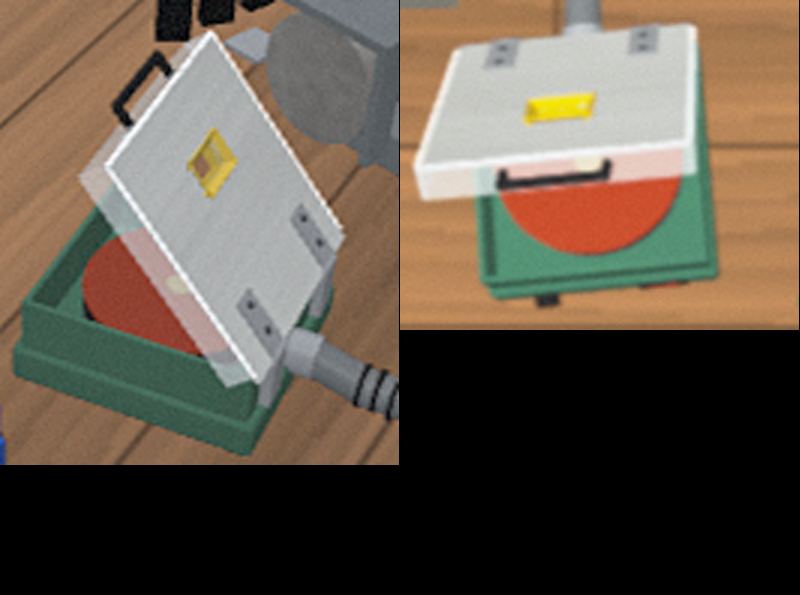

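The crop confirms the pale-footed figure at (266,287). Now I'll fit the hood pose from its corners and the figure pose from its silhouette, using both cameras.

```bash
cat > h.py <<'E'
import cv2,numpy as np
from scipy.optimize import least_squares,minimize
def proj(d,P): return cv2.projectPoints(np.asarray(P,float).reshape(-1,3),np.array(d["rvec"]).astype(float).ravel(),np.array(d["tvec"]).astype(float).ravel(),
  np.array([[d["fx"],0,d["cx"]],[0,d["fy"],d["cy"]],[0,0,1.]]),None)[0][:,0]
def Rz(a): return cv2.Rodrigues(np.array([0,0,float(a)]))[0]
def Ry(a): return cv2.Rodrigues(np.array([0,float(a),0]))[0]
def hoodpts(p,P): # p=x,y,yaw,angle ; x axis front->hinge
    return np.asarray(P)@(Rz(p[2])@Ry(p[3])).T+[p[0],p[1],.107]
def box(w,t,z0,z1): return np.array([[x,y,z] for x in(-t/2,t/2) for y in(-w/2,w/2) for z in(z0,z1)])
def figmask(d,p,roi,k=8,z0=.018,parts=(0,1,2)):
    x,y,w,h=roi; m=np.zeros((h*k,w*k),np.uint8)
    t=np.linspace(0,2*np.pi,12); sph=np.array([[.01*np.cos(a)*np.cos(b),.01*np.sin(a)*np.cos(b),.114+.01*np.sin(b)] for a in t for b in t])
    al=[box(.044,.022,0,.062),box(.034,.022,.062,.105),sph]
    for q in [al[i] for i in parts]:
        u=proj(d,q@Rz(p[2]).T+[p[0],p[1],z0]); hull=cv2.convexHull(((u-[x,y]+.5)*k).astype(np.float32))
        cv2.fillConvexPoly(m,hull.astype(np.int32),1)
    return cv2.resize(m.astype(np.float32),(w,h),interpolation=cv2.INTER_AREA)
E
python3 - <<'E'
from h import *
S=dict(np.load("scene0.npz"));T=dict(np.load("top0.npz"))
c=[[-.24,.118,.005],[-.24,-.118,.005],[0,.118,.005],[0,-.118,.005]]
s=np.array([[210,32],[108,163],[343,232],[262,382]])/3+[315,120]
t=(np.array([[418,165],[695,152],[455,50],[695,27]])-[400,0])/3+[195,170]
s-=1/3;t-=1/3
f=lambda p:np.r_[(proj(S,hoodpts(p,c))-s).ravel(),(proj(T,hoodpts(p,c))-t).ravel()]
r=least_squares(f,[.75,.2,0,.7],loss="soft_l1");print(r.x.round(4),r.fun.round(1))
for n,P in(("lip",[-.215,0,.005]),("win",[-.163,0,.005])):
    for a in(r.x[3],0): print(n,hoodpts([*r.x[:3],a],P).round(4))
# figure
roi={"s":(250,255,34,58),"t":(372,240,30,32)}
def obs(d,roi):
    x,y,w,h=roi; im=d["image"][y:y+h,x:x+w].astype(int)
    return ((im[...,0]-im[...,2])<35).astype(np.float32)  # felt: blue>>red
D=[(S,roi["s"]),(T,roi["t"])]; M=[obs(*q) for q in D]
for m in M[1:]: print("\n".join("".join(".#"[int(v)] for v in r) for r in m))
cost=lambda p:sum(((figmask(*([d]+[p,ro])) -m)[:, :]**2).sum() for (d,ro),m in zip(D,M))
best=min((minimize(cost,[x,y,yw],method="Nelder-Mead",options=dict(initial_simplex=[[x,y,yw],[x+.01,y,yw],[x,y+.01,yw],[x,y,yw+.3]])) for x in(.48,) for y in(-.24,) for yw in np.arange(-1.5,1.5,.5)),key=lambda r:r.fun)
print(best.x.round(4),best.fun,[m.sum() for m in M])
for (x,y) in [(386,258)]: pass
np.save("fig.npy",best.x)
E
```

```text
[0.7166 0.1848 0.1003 0.8657] [ 0.2 -0.  -0.6  1.2 -0.4  0.3 -1.8 -0.2 -0.4  1.  -1.7 -3.9  1.2 -0.4
 -0.7 -0.7]
lip [0.5817 0.1712 0.274 ]
lip [0.5027 0.1633 0.112 ]
win [0.6153 0.1746 0.2344]
win [0.5544 0.1685 0.112 ]
####################..........
############..................
#####.........................
..............................
..............................
..............................
..............................
..............................
..............................
..............................
..............................
..............................
.................###..........
..............#######.........
.............########.........
...........###########........
..........############........
.......###############........
......################........
.....################.........
.....###############..........
.....#############............
......##########..............
......########................
.......#####..................
.......###....................
..............................
..............................
..............................
..............................
..............................
..............................
[ 0.4941 -0.2106  0.435 ] 881.105224609375 [np.float32(1275.0), np.float32(179.0)]
```

Run:
```python
from h import *
S=dict(np.load("scene0.npz"));T=dict(np.load("top0.npz"))
rs=(255,262,26,50);rt=(372,244,30,26)
def obs(d,r):
    x,y,w,h=r; im=d["image"][y:y+h,x:x+w].astype(int); b,g,rr=im[...,0],im[...,1],im[...,2]
    sat=im.max(2)-im.min(2); mx=im.max(2)
    return ((mx<70)|((sat<45)&(mx>90))).astype(np.uint8)
D=[(S,rs),(T,rt)];M=[]
for q in D:
    m=obs(*q);n,l,st,_=cv2.connectedComponentsWithStats(m,connectivity=4);m=(l==1+np.argmax(st[1:,4])).astype(np.float32);M.append(m)
    print("\n".join("".join(".#"[int(v)] for v in r) for r in m))
cost=lambda p:sum(((figmask(d,p,ro)-m)**2).sum() for (d,ro),m in zip(D,M))
rs_=[minimize(cost,[x,y,yw],method="Nelder-Mead",options=dict(initial_simplex=[[x,y,yw],[x+.01,y,yw],[x,y+.01,yw],[x,y,yw+.3]])) for x in(.49,) for y in(-.21,) for yw in np.arange(-1.5,1.5,.5)]
for r in rs_: print(r.x.round(4),round(r.fun,1))
b=min(rs_,key=lambda r:r.fun); print([((figmask(d,b.x,ro)-m)**2).sum().round(1) for (d,ro),m in zip(D,M)],[m.sum() for m in M])
r2=minimize(lambda p:((figmask(T,p,rt)-M[1])**2).sum(),b.x,method="Nelder-Mead",options=dict(initial_simplex=[b.x,b.x+[.01,0,0],b.x+[0,.01,0],b.x+[0,0,.2]]));print("top only",r2.x.round(4),r2.fun)
r2=minimize(lambda p:((figmask(S,p,rs)-M[0])**2).sum(),b.x,method="Nelder-Mead",options=dict(initial_simplex=[b.x,b.x+[.01,0,0],b.x+[0,.01,0],b.x+[0,0,.2]]));print("scene only",r2.x.round(4),r2.fun)
```

```text
..........................
..........................
..........................
..........................
..........................
.........####.............
........#####.............
.......#######............
.......########......##...
.......#########....##....
.......#########...##.....
.......#########..##......
.......############.......
.......#########..........
.......#########..........
.......##########.........
......###########.........
......##########.#........
......############........
.......###########........
......############........
......############........
......##########.###......
......##########.#........
......##########.##.......
.......############.......
......#############.......
......######..#####.......
......#############.......
......###########.#.......
......#############.......
......#############.......
......##############......
......##########.##.......
......#############.......
.......#########.##.......
.......############.......
.......############.......
.......###########........
.......###########........
.......###########..
[... 722 characters left out ...]
##.#########.#.........
.....############.##..........
.....##########.##............
......######..##..............
......########................
......######..................
.......###....................
..............................
..............................
..............................
..............................
[ 0.4951 -0.212  -2.6906] 71.8
[ 0.4958 -0.2122 -0.8524] 291.6
[ 0.495  -0.2117  0.4472] 72.6
[ 0.4953 -0.212   0.4417] 72.7
[ 0.4954 -0.2124  0.4505] 72.7
[ 0.4948 -0.2118  0.8693] 142.2
[np.float32(45.4), np.float32(26.4)] [np.float32(443.0), np.float32(132.0)]
top only [ 0.4938 -0.2109 -2.6606] 24.179931640625
scene only [ 0.4957 -0.2128 -2.691 ] 43.99462890625
```

Figure at (0.495, -0.212), yaw 0.447. Hood hinge at (0.717, 0.185), yaw 0.10, angle 0.87. Both are in reach and the sizes agree. Hood first: plan the waypoints in tool axes.

```bash
cat >> h.py <<'E'
def rel(*tg): # chained targets (x,y,z,yaw of tool y) -> shift/turn from the preceding
    from station import ctrl
    o=ctrl.get_obs(); p=o["tool_pos"]; R=cv2.Rodrigues(o["tool_rot"])[0]
    for x,y,z,w in tg:
        R2=np.array([[np.sin(w),np.cos(w),0],[-np.cos(w),np.sin(w),0],[0,0,-1.]]).reshape(3,3)
        print("shift",(R.T@(np.array([x,y,z])-p)).round(4),"turn",cv2.Rodrigues(R.T@R2)[0].ravel().round(4)); p,R=np.array([x,y,z]),R2
E
python3 - <<'E'
from h import *
p=[.7166,.1848,.1003]
L=lambda a,h:hoodpts([*p,a],[-.215,0,.005+h])
w=.1
pts=[L(.87,.05)+[0,0,.05],L(.87,.03),L(.7,.008),L(.5,.004),L(.3,0),L(.15,0),L(0,0)]
print(np.round(pts,3))
rel((.203,.59,.37,w),*[(*q,w) for q in pts])
E
```

```text
[[0.62  0.175 0.357]
 [0.605 0.174 0.294]
 [0.561 0.169 0.255]
 [0.533 0.166 0.218]
 [0.514 0.164 0.175]
 [0.506 0.164 0.144]
 [0.503 0.163 0.112]]
shift [-0.0004 -0.0008 -0.17  ] turn [-1.3225e+00 -8.4760e-01  6.0000e-04]
shift [0.4545 0.374  0.0132] turn [0. 0. 0.]
shift [ 0.     -0.0153  0.0629] turn [0. 0. 0.]
shift [ 0.     -0.0442  0.0384] turn [0. 0. 0.]
shift [ 0.     -0.0283  0.0375] turn [0. 0. 0.]
shift [ 0.     -0.0196  0.0427] turn [0. 0. 0.]
shift [ 0.     -0.0079  0.0312] turn [0. 0. 0.]
shift [ 0.     -0.0032  0.0321] turn [0. 0. 0.]
```

```bash
sed -i 's/\[\[np.sin(w),np.cos(w),0\],\[-np.cos(w)/[[-np.sin(w),np.cos(w),0],[np.cos(w)/' h.py
python3 - <<'E'
from h import *
p=[.7166,.1848,.1003]
L=lambda a,h:hoodpts([*p,a],[-.215,0,.005+h])
w=.1
pts=[L(.87,.05)+[0,0,.05],L(.87,.03)]
rel((.203,.59,.37,w),*[(*q,w) for q in pts])
E
python3 -m jog '[[[0,0,-0.05],[0,0,0.15]],[[0,0,-0.1],[0,0,0.3]],[[0,0,-0.15],[0,0,0.45]],[[0,0,-0.17],[0,0,0.6]],[[0,0,-0.17],[0,0,0.7]]]' 0 40
```

```text
shift [-0.0004 -0.0008 -0.17  ] turn [-1.80e-03  9.00e-04  1.14e+00]
shift [-0.4545  0.374   0.0132] turn [0. 0. 0.]
shift [-0.     -0.0153  0.0629] turn [0. 0. 0.]
t: 0.6
tool_pos: [0.2036, 0.5924, 0.377]
tool_rot: [-1.555, -2.729, -0.014]
contact_force: [0.1, 0.3, 0.1]
opening: 0.0122
grip_force: 0.0
```

```bash
python3 -m jog '[[[0,0,0],[0,0,0.15]],[[0,0,0],[0,0,0.3]],[[0,0,0],[0,0,0.44]],[[0,0,0],[0,0,0.44]]]'
python3 - <<'E'
from h import *
rel((.620,.175,.365,.1))
E
```

```text
t: 1.0
tool_pos: [0.2029, 0.5909, 0.3704]
tool_rot: [2.107, 2.33, -0.002]
contact_force: [-0.6, 0.3, 0.0]
opening: -0.0006
grip_force: 0.0
shift [-0.4556  0.3734  0.0056] turn [-0.0006  0.001   0.0003]
```

```bash
python3 -m jog '[[[-0.035,0.028,0],[0,0,0]],[[-0.07,0.057,0],[0,0,0]],[[-0.105,0.086,0],[0,0,0]],[[-0.14,0.115,0],[0,0,0]],[[-0.175,0.143,0],[0,0,0]]]'
python3 -m jog '[[[-0.035,0.028,0],[0,0,0]],[[-0.07,0.057,0],[0,0,0]],[[-0.105,0.086,0],[0,0,0]],[[-0.14,0.115,0],[0,0,0]],[[-0.175,0.143,0],[0,0,0]]]'
python3 -m jog '[[[-0.035,0.028,0],[0,0,0]],[[-0.07,0.057,0],[0,0,0]],[[-0.105,0.086,0.005],[0,0,0]],[[-0.105,0.086,0.005],[0,0,0]]]'
python3 - <<'E'
from h import *
rel((.605,.174,.294,.1))
E
```

```text
t: 1.5
tool_pos: [0.3637, 0.4298, 0.3708]
tool_rot: [2.103, 2.334, -0.001]
contact_force: [0.9, 0.3, 0.3]
opening: -0.0003
grip_force: 0.0
t: 2.0
tool_pos: [0.5235, 0.2698, 0.3708]
tool_rot: [-2.104, -2.333, 0.0]
contact_force: [0.5, 0.1, 0.6]
opening: 0.0003
grip_force: 0.0
t: 2.4
tool_pos: [0.6209, 0.1713, 0.3632]
tool_rot: [-2.11, -2.326, 0.006]
contact_force: [0.3, 0.6, -0.2]
opening: -0.0002
grip_force: 0.0
shift [ 0.0044 -0.0153  0.0693] turn [-0.0033  0.0017 -0.0028]
```

```bash
python3 -m jog '[[[0.002,-0.007,0.025],[0,0,0]],[[0.004,-0.015,0.05],[0,0,0]],[[0.004,-0.015,0.07],[0,0,0]],[[0.004,-0.027,0.079],[0,0,0]],[[0.004,-0.037,0.088],[0,0,0]]]'
python3 -m jog '[[[0,-0.011,0.01],[0,0,0]],[[0,-0.022,0.02],[0,0,0]],[[0,-0.032,0.033],[0,0,0]],[[0,-0.041,0.045],[0,0,0]],[[0,-0.05,0.058],[0,0,0]]]'
```

```text
t: 2.9
tool_pos: [0.58, 0.1763, 0.2765]
tool_rot: [-2.103, -2.332, 0.002]
contact_force: [0.3, 0.1, 0.1]
opening: -0.0002
grip_force: 0.0
t: 3.4
tool_pos: [0.5309, 0.1714, 0.2204]
tool_rot: [2.103, 2.333, 0.002]
contact_force: [-0.1, -0.2, 2.0]
opening: 0.0001
grip_force: 0.5
```

```bash
python3 -m jog '[[[0,-0.006,0.015],[0,0,0]],[[0,-0.012,0.03],[0,0,0]],[[0,-0.017,0.045],[0,0,0]],[[0,-0.021,0.06],[0,0,0]],[[0,-0.025,0.074],[0,0,0]]]'
python3 -m jog '[[[0,-0.001,0.008],[0,0,0]],[[0,-0.002,0.016],[0,0,0]],[[0,-0.003,0.024],[0,0,0]],[[0,-0.003,0.028],[0,0,0]],[[0,-0.003,0.03],[0,0,0]]]'
```

```text
t: 3.9
tool_pos: [0.5061, 0.1683, 0.1447]
tool_rot: [-2.107, -2.33, 0.001]
contact_force: [-0.5, -0.4, 1.3]
opening: -0.0001
grip_force: 0.4
t: 4.4
tool_pos: [0.5037, 0.168, 0.1157]
tool_rot: [-2.108, -2.329, 0.0]
contact_force: [-0.6, 0.2, -0.1]
opening: 0.0001
grip_force: 0.2
```

```bash
python3 -m jog '[[[0,0,0.002],[0,0,0]],[[0,0,0.003],[0,0,0]],[[0,0,0.004],[0,0,0]]]'
```

```text
t: 4.7
tool_pos: [0.504, 0.1681, 0.1124]
tool_rot: [2.107, 2.329, 0.001]
contact_force: [-0.2, -0.2, -0.5]
opening: -0.0002
grip_force: 0.2
```

```bash
python3 -m jog '[[[0,0,0.001],[0,0,0]],[[0,0,0.002],[0,0,0]],[[0,0,0.002],[0,0,0]]]'
python3 - <<'E'
from station import optics
import cv2,numpy as np
for n in("scene","top"):
    d=optics.get_image(n); np.savez(f"{n}1.npz",**d)
    globals()[n]=d["image"]
c=lambda im,x,y,w,h,k:cv2.resize(im[y:y+h,x:x+w],None,fx=k,fy=k,interpolation=cv2.INTER_CUBIC)
o=np.zeros((480,800,3),np.uint8);o[:480,:400]=c(scene,310,130,133,160,3)[:480,:].repeat(1,1)[:, :399] if 0 else cv2.resize(scene[130:290,310:443],(400,480));o[:399,400:]=cv2.resize(top[165:298,195:328],(400,399))
cv2.imwrite("pics/c3.png",o)
E
```

```text
t: 5.0
tool_pos: [0.5038, 0.168, 0.11]
tool_rot: [2.108, 2.33, 0.0]
contact_force: [0.3, 0.9, 0.4]
opening: -0.0003
grip_force: 0.0
```

View pics/c3.png

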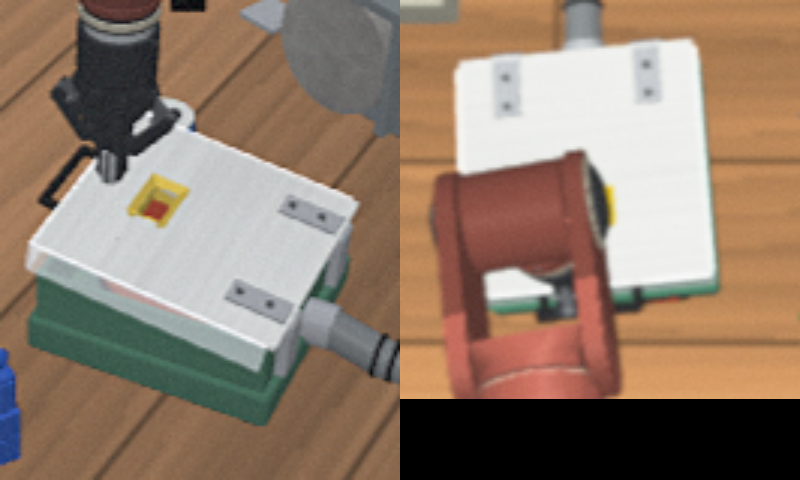

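The picture shows the hood nearly down with the fingertip on its lip at (115,175). The skirt doesn't look fully seated and I feel no stop yet, so I'll keep pushing gently.

```bash
for i in 1; do python3 -m jog '[[[0,0,0.002],[0,0,0]],[[0,0,0.003],[0,0,0]]]'; python3 -m jog '[[[0,0,0.002],[0,0,0]],[[0,0,0.003],[0,0,0]]]'; done
```

```text
t: 5.3
tool_pos: [0.5037, 0.168, 0.107]
tool_rot: [2.108, 2.33, 0.0]
contact_force: [0.4, -0.2, 0.4]
opening: -0.0003
grip_force: 0.2
t: 5.5
tool_pos: [0.5036, 0.168, 0.1038]
tool_rot: [-2.108, -2.33, 0.0]
contact_force: [-0.7, 0.5, 0.2]
opening: -0.0002
grip_force: 0.2
```

No force below the plate's height, so the tip must be in front of the plate's edge, between it and the handle. I'll back up and re-measure the hood.

```bash
python3 -m jog '[[[0,0,-0.03],[0,0,0]],[[0,0,-0.07],[0,0,0]],[[0,0.04,-0.1],[0,0,0]],[[0,0.04,-0.1],[0,0,0]]]'
python3 - <<'E'
from h import *
S=dict(np.load("scene1.npz"));T=dict(np.load("top1.npz"))
c=np.array([[-.24,-.118,.005],[0,-.118,.005],[0,.118,.005]])
s=np.array([[30,241],[267,350],[356,204]])/3.0075+[310-.3,130-.3]
t=(np.array([[718,280],[695,40],[457,62]])-[400,0])/3.0075+[195-.3,165-.3]
for z in (0,1):
  def f(p):
    return np.r_[(proj(S,hoodpts(p,c))-s).ravel()*(1),(proj(T,hoodpts(p,c))-t).ravel()]
  r=least_squares(f,[.7,.18,.1,.1]);
print(r.x.round(4),r.fun.round(1))
# scene: yellow rim; ray triangulation of hinge corners
def ray(d,u,z):
    K=np.array([[d["fx"],0,d["cx"]],[0,d["fy"],d["cy"]],[0,0,1.]]);R=cv2.Rodrigues(d["rvec"].astype(float))[0];C=-R.T@d["tvec"].ravel()
    v=R.T@np.linalg.solve(K,[u[0],u[1],1]);return C+v*(z-C[2])/v[2]
for i in range(3): print(ray(S,s[i],.112).round(3),ray(T,t[i],.112).round(3))
E
```

```text
t: 5.9
tool_pos: [0.5489, 0.1725, 0.2101]
tool_rot: [2.104, 2.324, 0.014]
contact_force: [-0.3, 0.1, 0.6]
opening: 0.0003
grip_force: 0.0
[0.7173 0.1827 0.0913 0.1335] [-0.3  0.7  0.2  0.4 -0.2 -0.4 -1.8 -1.6  0.2  1.   1.1  0.9]
[0.471 0.079 0.112] [0.491 0.041 0.112]
[0.728 0.066 0.112] [0.732 0.066 0.112]
[0.708 0.299 0.112] [0.71  0.304 0.112]
```

Run:
```python
from h import *
from station import optics
S=optics.get_image("scene");T=optics.get_image("top");np.savez("scene2.npz",**S);np.savez("top2.npz",**T)
print(proj(S,[.5038,.168,.110]),proj(T,[.5038,.168,.110]))
o=np.zeros((600,800,3),np.uint8);o[:600,:400]=cv2.resize(S["image"][110:290,315:435],(400,600),interpolation=cv2.INTER_CUBIC);o[:400,400:]=cv2.resize(T["image"][170:290,200:320],(400,400),interpolation=cv2.INTER_CUBIC)
cv2.imwrite("pics/c4.png",o)
```

```text
[[345.49170017 197.79135711]] [[257.1102111  253.54363159]]
```

View pics/c4.png

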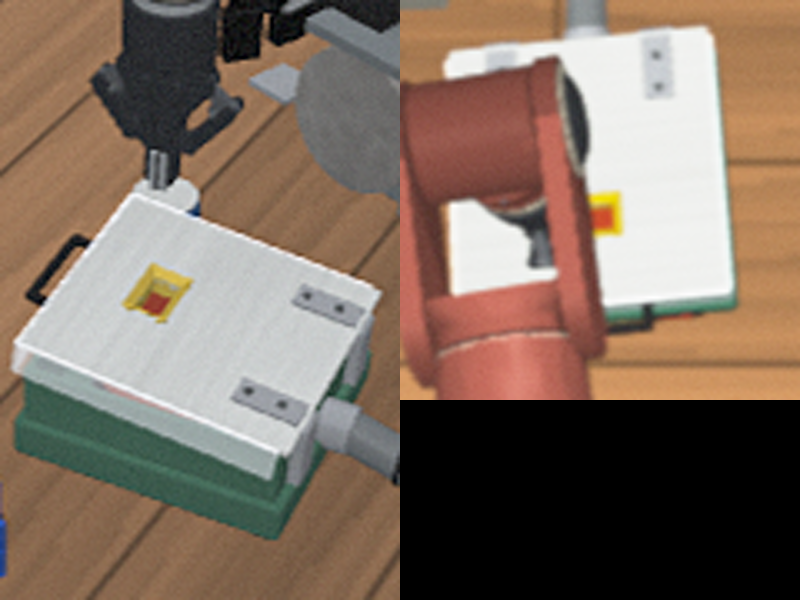

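Run:
```python
from h import *
from station import ctrl
S=dict(np.load("scene2.npz"));T=dict(np.load("top2.npz"))
o=ctrl.get_obs();p=o["tool_pos"];print(p,proj(S,p),proj(T,p),o["contact_force"])
s=(np.array([[17,345],[277,457],[380,290],[135,195]])*.3+[315,110]-.35)
t=((np.array([[737,295],[712,28],[447,50]])-[400,0])*.3+[200,170]-.35)
c=np.array([[-.24,-.118,.005],[0,-.118,.005],[0,.118,.005],[-.24,.118,.005]])
f=lambda p:np.r_[(proj(S,hoodpts(p,c))-s).ravel(),(proj(T,hoodpts(p,c[:3]))-t).ravel()]
r=least_squares(f,[.7,.18,.1,.1]);print(r.x.round(4),r.fun.round(1))
w=[[-.163,0,.012],[-.163-.019,-.03,.012]]
print(proj(S,hoodpts(r.x,w)),proj(T,hoodpts(r.x,w)),hoodpts(r.x,w))
```

```text
[0.54421124 0.1720104  0.20460287] [[359.98148533 175.43804545]] [[250.55691945 234.74926726]] [-0.34633189  0.29805278 -0.81923588]
[0.7186 0.182  0.0869 0.0927] [-0.6 -0.1  1.  -0.1 -0.3  0.8 -0.3  0.5 -1.9 -1.3  0.1  0.7  1.3  1. ]
[[362.09332016 197.68591166]
 [351.71188987 201.1114696 ]] [[256.26945028 233.9724097 ]
 [266.90940771 239.40086624]] [[0.55797231 0.16797698 0.13403473]
 [0.54172944 0.136448   0.13579325]]
```

The fit gives a hood angle of about 0.09. The visible fingertip sits about 9 px (20+ mm) above the projected TCP, so the tip was on the plate but higher than I assumed. I'll keep pushing until a stop is felt.

```bash
python3 -m jog '[[[0,-0.04,0],[0,0,0]],[[0,-0.04,0.04],[0,0,0]],[[0,-0.04,0.08],[0,0,0]],[[0,-0.04,0.1],[0,0,0]],[[0,-0.04,0.1],[0,0,0]]]'
python3 -m jog '[[[0,0,0.003],[0,0,0]],[[0,0,0.006],[0,0,0]]]'; python3 -m jog '[[[0,0,0.002],[0,0,0]],[[0,0,0.004],[0,0,0]]]'; python3 -c "
from station import ctrl;o=ctrl.get_obs();print(o['wrist_torque'],o['effort'])"
```

```text
t: 6.5
tool_pos: [0.4986, 0.1672, 0.098]
tool_rot: [-2.103, -2.325, 0.014]
contact_force: [0.4, 0.3, 0.4]
opening: 0.0001
grip_force: 0.0
t: 6.7
tool_pos: [0.5045, 0.1682, 0.0994]
tool_rot: [2.107, 2.329, 0.003]
contact_force: [-1.2, -0.7, -0.1]
opening: -0.0001
grip_force: 0.0
t: 6.9
tool_pos: [0.5045, 0.1682, 0.0951]
tool_rot: [2.107, 2.329, 0.002]
contact_force: [0.1, -0.4, -0.8]
opening: 0.0001
grip_force: 0.0
[-0.03898897 -0.05857661 -0.01740665] [ 5.61415945e-03 -3.12073481e+01 -3.46960902e+01  4.08390599e-05
  2.84202921e-02  1.55613532e-05]
```

Run:
```python
from h import *
from station import optics,ctrl
S=optics.get_image("scene");np.savez("scene3.npz",**S)
o=ctrl.get_obs();print(o["tool_pos"],proj(S,o["tool_pos"]),(proj(S,o["tool_pos"])-[320,120])*6)
im=cv2.resize(S["image"][120:220,320:430],None,fx=6,fy=6,interpolation=cv2.INTER_CUBIC)
cv2.imwrite("pics/c5.png",im)
```

```text
[0.50411287 0.16806954 0.09452772] [[345.39677541 201.91801766]] [[152.38065245 491.50810599]]
```

View pics/c5.png

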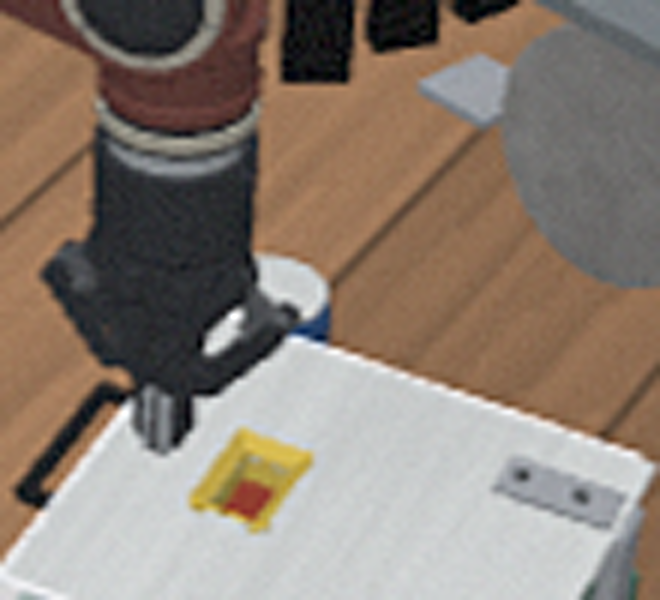

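The tip is at crop (162,450), about 7 px above the projected TCP, and it rests on a nearly shut plate. I'll keep pushing in small steps.

```bash
python3 -m jog '[[[0,0,0.002],[0,0,0]],[[0,0,0.002],[0,0,0]]]'; python3 -m jog '[[[0,0,0.001],[0,0,0]],[[0,0,0.002],[0,0,0]],[[0,0,0.002],[0,0,0]]]'
```

```text
t: 7.15
tool_pos: [0.5038, 0.168, 0.0921]
tool_rot: [2.108, 2.33, 0.0]
contact_force: [-0.1, -0.1, 0.6]
opening: -0.0002
grip_force: 0.1
t: 7.45
tool_pos: [0.5037, 0.168, 0.09]
tool_rot: [-2.108, -2.33, 0.0]
contact_force: [0.4, -0.1, -0.4]
opening: 0.0
grip_force: 0.0
```

Run:
```python
from h import *
S=dict(np.load("scene3.npz"))
s=np.array([[3,570],[297,338],[655,463]])/6+[320,120]-.4
c=np.array([[-.24,-.118,.005],[-.24,.118,.005],[0,.118,.005]])
for a in (0,.02,.04,.06):
  f=lambda p:(proj(S,hoodpts([*p,a],c))-s).ravel()
  r=least_squares(f,[.717,.18,.09]);print(a,r.x.round(4),r.cost.round(2),r.fun.round(1))
for z in(.09,.1,.11,.115,.12,.13): print(z,proj(S,[.504,.168,z]))
```

```text
0 [ 0.7244  0.177  -0.0338] 42.91 [ 0.3 -1.4 -5.7 -3.4  5.1  3.8]
0.02 [ 0.7266  0.1755 -0.0219] 48.65 [ 0.6 -1.3 -6.  -3.9  5.1  4.2]
0.04 [ 0.7288  0.1738 -0.0102] 54.73 [ 0.9 -1.3 -6.4 -4.3  5.2  4.6]
0.06 [0.7308 0.1721 0.0013] 61.11 [ 1.2 -1.3 -6.7 -4.8  5.2  5. ]
0.09 [[345.29426882 203.10775729]]
0.1 [[345.42181849 200.47255527]]
0.11 [[345.5504671  197.81464864]]
0.115 [[345.61520797 196.47708919]]
0.12 [[345.68022894 195.13374269]]
0.13 [[345.8111185  192.42953759]]
```

```bash
python3 -m jog '[[[0,0,0.001],[0,0,0]],[[0,0,0.002],[0,0,0]],[[0,0,0.002],[0,0,0]]]'; python3 -m jog '[[[0,0,0.001],[0,0,0]],[[0,0,0.002],[0,0,0]],[[0,0,0.002],[0,0,0]]]'
```

```text
t: 7.75
tool_pos: [0.5036, 0.168, 0.0879]
tool_rot: [-2.108, -2.33, 0.0]
contact_force: [-0.4, 0.3, 0.5]
opening: 0.0001
grip_force: 0.0
t: 8.05
tool_pos: [0.5037, 0.168, 0.0859]
tool_rot: [-2.108, -2.33, 0.0]
contact_force: [0.7, -0.2, 0.5]
opening: 0.0003
grip_force: 0.0
```

```bash
python3 -m jog '[[[0,0,0.001],[0,0,0]],[[0,0,0.002],[0,0,0]],[[0,0,0.002],[0,0,0]]]'; python3 -c "
from station import ctrl,optics;import numpy as np
print(ctrl.get_obs()['contact_force']);np.savez('scene4.npz',**optics.get_image('scene'))"
```

```text
t: 8.35
tool_pos: [0.5037, 0.168, 0.0839]
tool_rot: [-2.108, -2.33, 0.0]
contact_force: [0.2, 0.6, 0.1]
opening: -0.0001
grip_force: 0.0
[0.24467924 0.55927168 0.12602949]
```

Run:
```python
from h import *
ims=[]
for i in (1,2,3,4):
    d=dict(np.load(f"scene{i}.npz")); im=d["image"]; hsv=cv2.cvtColor(im,cv2.COLOR_BGR2HSV)
    m=cv2.inRange(hsv,(22,140,90),(34,255,255)); m[:150]=0;m[230:]=0;m[:,:330]=0;m[:,400:]=0
    ys,xs=np.nonzero(m);print(i,len(xs),xs.mean().round(2),ys.mean().round(2))
    ims.append(cv2.resize(im[130:290,310:440],(390,480),interpolation=cv2.INTER_CUBIC))
for a in (0,.03,.06,.0927,.1335): print(a,proj(d,hoodpts([.7186,.182,.087,a],[-.163,0,.005])))
o=np.hstack([ims[1],ims[3]]);cv2.imwrite("pics/c6.png",o)
```

```text
1 115 362.16 195.12
2 115 361.68 196.5
3 114 361.41 198.34
4 112 361.21 200.34
0 [[361.09270407 203.46446682]]
0.03 [[361.26050498 202.17506873]]
0.06 [[361.47519839 200.89748731]]
0.0927 [[361.76278293 199.51971957]]
0.1335 [[362.20013299 197.82450435]]
```

View pics/c6.png

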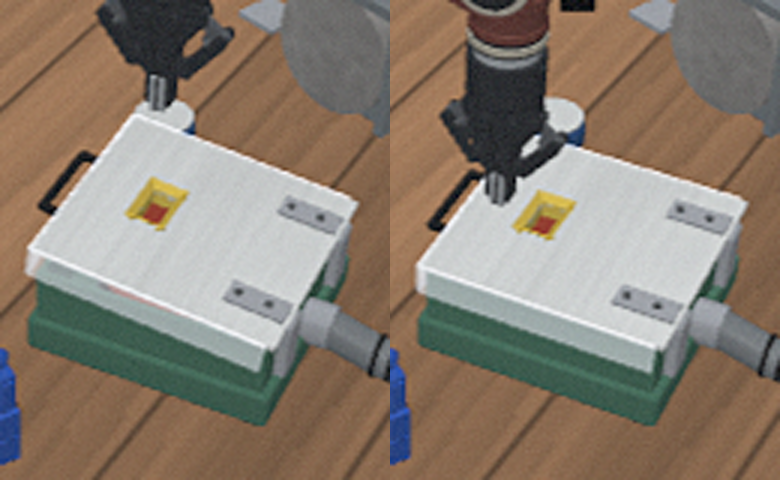

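The window has dropped 5 px with my moves and the skirt now overlaps the pan almost evenly, so the tip really is pushing. On to the stop.

```bash
python3 -m jog '[[[0,0,0.001],[0,0,0]],[[0,0,0.002],[0,0,0]],[[0,0,0.002],[0,0,0]]]'; python3 -m jog '[[[0,0,0.001],[0,0,0]],[[0,0,0.002],[0,0,0]],[[0,0,0.002],[0,0,0]]]'
```

```text
t: 8.7
tool_pos: [0.5037, 0.168, 0.0819]
tool_rot: [-2.108, -2.33, 0.0]
contact_force: [-0.9, -0.3, 0.7]
opening: 0.0
grip_force: 0.0
t: 9.0
tool_pos: [0.5038, 0.168, 0.0818]
tool_rot: [-2.107, -2.33, 0.001]
contact_force: [-5.6, -1.0, 9.7]
opening: 0.0002
grip_force: 4.4
```

```bash
python3 -m jog '[[[0,0,0.001],[0,0,0]],[[0,0,0.001],[0,0,0]]]'; python3 -m jog '[[[0,0,0.001],[0,0,0]],[[0,0,0.001],[0,0,0]]]'
```

```text
t: 9.2
tool_pos: [0.5038, 0.168, 0.0817]
tool_rot: [-2.107, -2.33, 0.001]
contact_force: [-8.6, -1.9, 13.9]
opening: 0.0001
grip_force: 6.8
t: 9.4
tool_pos: [0.5039, 0.168, 0.0817]
tool_rot: [-2.107, -2.33, 0.002]
contact_force: [-10.6, -2.7, 18.4]
opening: 0.0003
grip_force: 9.1
```

A firm stop at TCP z 0.0818, with the force rising to 18 N. I'll lift off, head towards the figure, and verify the hood and measure the window on a clear view.

```bash
python3 -m jog '[[[0,0,-0.04],[0,0,0]],[[0,0,-0.09],[0,0,0]],[[0.04,0,-0.13],[0,0,0]],[[0.08,0,-0.17],[0,0,0]],[[0.08,0,-0.2],[0,0,0]]]' 1
python3 - <<'E'
from h import *
rel((.495,-.212,.28,.447))
E
```

```text
t: 9.9
tool_pos: [0.4948, 0.2498, 0.279]
tool_rot: [-2.104, -2.331, 0.0]
contact_force: [0.7, 0.4, -0.1]
opening: 0.0723
grip_force: 0.0
shift [-0.4594 -0.047  -0.0013] turn [-0.0007 -0.001  -0.3446]
```

```bash
python3 -m jog '[[[-0.047,-0.005,0],[0,0,0]],[[-0.094,-0.01,0],[0,0,0]],[[-0.141,-0.014,0],[0,0,0]],[[-0.188,-0.019,0],[0,0,0]],[[-0.23,-0.0235,0],[0,0,0]]]'
python3 -m jog '[[[-0.047,-0.005,0],[0,0,-0.09]],[[-0.094,-0.01,0],[0,0,-0.18]],[[-0.141,-0.014,0],[0,0,-0.27]],[[-0.188,-0.019,0],[0,0,-0.345]],[[-0.229,-0.0235,0],[0,0,-0.345]]]'
python3 - <<'E'
from h import *
from station import optics
D={}
for n in("scene","top"): D[n]=optics.get_image(n);np.savez(f"{n}5.npz",**D[n])
S,T=D["scene"],D["top"]
rel((.495,-.212,.28,.447))
o=np.zeros((480,800,3),np.uint8);o[:,:400]=cv2.resize(S["image"][140:300,310:443],(400,480),interpolation=cv2.INTER_CUBIC);o[:400,400:]=cv2.resize(T["image"][165:298,195:328],(400,400),interpolation=cv2.INTER_CUBIC)
cv2.imwrite("pics/c7.png",o)
E
```

```text
t: 10.4
tool_pos: [0.495, 0.0145, 0.2781]
tool_rot: [2.107, 2.329, 0.0]
contact_force: [0.9, 0.5, -0.8]
opening: 0.0853
grip_force: 0.0
t: 10.9
tool_pos: [0.4944, -0.2161, 0.278]
tool_rot: [1.676, 2.657, -0.0]
contact_force: [0.3, -0.6, 0.2]
opening: 0.0854
grip_force: 0.0
shift [ 0.0049  0.0034 -0.0026] turn [-0.0014  0.0002 -0.0079]
```

View pics/c7.png

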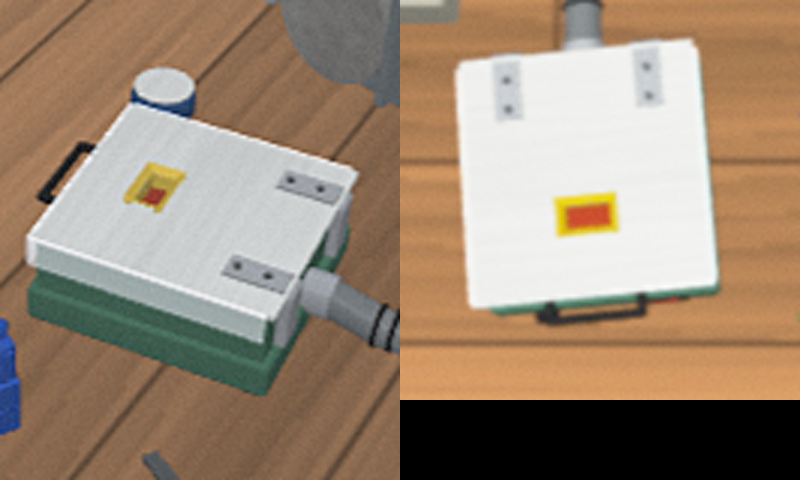

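The hood now sits level with the skirt evenly over the pan. The window is at top crop (587,215), scene crop (155,187). Fit the numbers:

```bash
cat > w.py <<'E'
from h import *
S=dict(np.load("scene5.npz"));T=dict(np.load("top5.npz"))
k=400/133
s=np.array([[30,238],[266,316],[356,172],[133,105]])/[k,3]+[310,140]-.35
t=(np.array([[718,288],[694,42],[457,64],[470,306]])-[400,0])/k+[195,165]-.35
c=np.array([[-.24,-.118,.005],[0,-.118,.005],[0,.118,.005],[-.24,.118,.005]])
f=lambda p:np.r_[(proj(S,hoodpts(p,c))-s).ravel(),(proj(T,hoodpts(p,c))-t).ravel()]
r=least_squares(f,[.717,.18,.09,.05]);print(r.x.round(4),r.fun.round(1))
r=least_squares(lambda p:f([*p,0]),[.717,.18,.09]);print(r.x.round(4),r.fun.round(1),"win",hoodpts([*r.x,0],[-.163,0,.005]).round(4))
# rim: silhouette of flare (60x38 at +7mm), yellow mask + interior, both views
def msk(d,roi):
    x,y,w,h=roi;hsv=cv2.cvtColor(d["image"][y:y+h,x:x+w],cv2.COLOR_BGR2HSV)
    m=((hsv[...,1]>90)&(hsv[...,2]>60)).astype(np.uint8)
    cs,_=cv2.findContours(m,cv2.RETR_EXTERNAL,cv2.CHAIN_APPROX_NONE);cc=max(cs,key=cv2.contourArea);o=np.zeros_like(m);cv2.drawContours(o,[cc],-1,1,-1);return o.astype(np.float32)
for z in (.119,):
  D=[(S,(345,185,34,32)),(T,(236,222,42,30))];M=[msk(*q) for q in D]
  def ren(d,p,roi,K=8):
    x,y,w,h=roi;m=np.zeros((h*K,w*K),np.uint8)
    q=np.vstack([box(.06,.038,z,z),box(.046,.024,.112,.112)])@Rz(p[2]).T+[p[0],p[1],0]
    u=cv2.convexHull(((proj(d,q)-[x,y]+.5)*K).astype(np.float32));cv2.fillConvexPoly(m,u.astype(np.int32),1)
    return cv2.resize(m.astype(np.float32),(w,h),interpolation=cv2.INTER_AREA)
  for DD,MM,nm in((D,M,"both"),(D[:1],M[:1],"scene"),(D[1:],M[1:],"top")):
    p0=np.array([.556,.168,.09]);cost=lambda p:sum(((ren(d,p,ro)-m)**2).sum() for (d,ro),m in zip(DD,MM))
    rr=minimize(cost,p0,method="Nelder-Mead",options=dict(initial_simplex=[p0,p0+[.008,0,0],p0+[0,.008,0],p0+[0,0,.1]]))
    print(nm,rr.x.round(4),round(rr.fun,1),[int(m.sum()) for m in MM])
E
python3 w.py
```

```text
[ 0.7167  0.1848  0.0883 -0.014 ] [-1.   0.2  0.4  0.8 -0.1 -0.3 -0.   0.1 -1.7 -1.5 -0.   0.9  0.5  0.6
  0.4 -0.3]
[0.7168 0.1844 0.0909] [-1.  -0.5  0.5  0.9 -0.2 -0.3 -0.2 -0.7 -1.5 -1.8  0.1  0.7  0.6  0.6
  0.4 -0.4] win [0.5545 0.1696 0.112 ]
both [0.5555 0.1692 0.1225] 17.5 [193, 271]
scene [0.5554 0.1691 0.1204] 10.9 [193]
top [0.5552 0.1691 0.1082] 6.0 [271]
```

Window at (0.5553, 0.1692), yaw 0.10, and both cameras agree. Hood angle is 0 within error. The real fingertip is about 30 mm behind the reported TCP, so I'll descend partway, open, and compare against the picture.

```bash
python3 -m jog '[[[0.005,0.003,0.045],[0,0,0]],[[0.005,0.003,0.09],[0,0,0]],[[0.005,0.003,0.135],[0,0,0]],[[0.005,0.003,0.175],[0,0,0]],[[0.005,0.003,0.193],[0,0,0]]]' 1
python3 -m jog '[[[0,0,0],[0,0,0]],[[0,0,0],[0,0,0]]]'
python3 - <<'E'
from h import *
from station import optics,ctrl
o=ctrl.get_obs();p=o["tool_pos"];D={n:optics.get_image(n) for n in("scene","top")};S=D["scene"];T=D["top"]
for n in D: np.savez(f"{n}6.npz",**D[n])
yv=np.array([np.cos(.447),np.sin(.447),0])
k=6;im=cv2.resize(S["image"][225:323,225:325],None,fx=k,fy=k,interpolation=cv2.INTER_CUBIC)
tp=cv2.resize(T["image"][230:280,365:415],(200,200),interpolation=cv2.INTER_CUBIC)
o=np.zeros((588,800,3),np.uint8);o[:,:600]=im;o[:200,600:]=tp
for s in(-.05,.05):
  for h,cl in((.043,(0,255,255)),(.013,(0,0,255))):
    u=((proj(S,p+yv*s+[0,0,h])[0]-[225,225]+.5)*k).astype(int);cv2.circle(o,tuple(map(int,u)),4,cl,1)
for z in(.098,.113): # grip band on the figure's +x... edge
    u=((proj(S,[[.495,-.212,z]])[0]-[225,225]+.5)*k).astype(int);cv2.circle(o,tuple(map(int,u)),3,(0,255,0),-1)
cv2.imwrite("pics/c8.png",o);print(p)
E
```

```text
t: 11.5
tool_pos: [0.4926, -0.2054, 0.0801]
tool_rot: [-1.672, -2.651, -0.0]
contact_force: [0.7, -0.1, -0.3]
opening: 0.0853
grip_force: 0.0
t: 11.7
tool_pos: [0.4958, -0.2076, 0.0857]
tool_rot: [1.675, 2.657, 0.0]
contact_force: [-0.4, -0.1, -0.4]
opening: 0.0854
grip_force: 0.0
[ 0.49576421 -0.20756379  0.08568749]
```

View pics/c8.png

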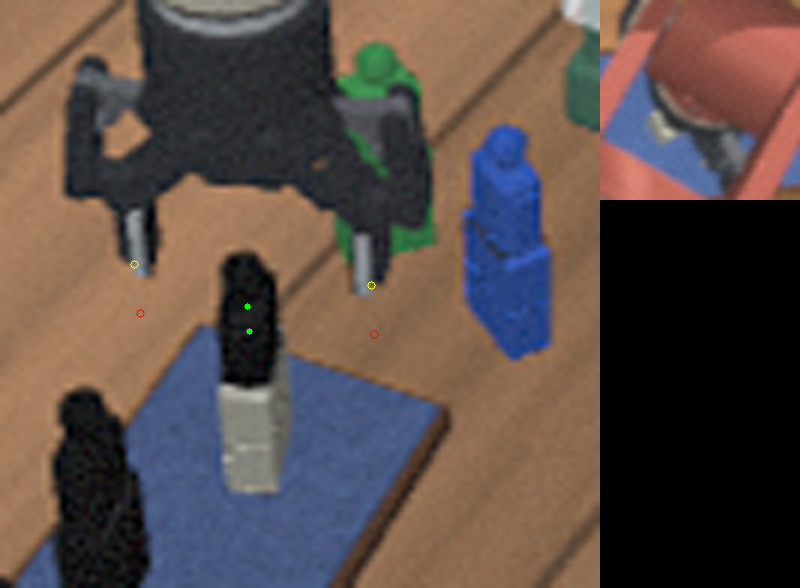

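The yellow markers (TCP + 30 mm + 13 mm swing) lie on the open fingertips at (135,265) and (371,286), so the 30 mm offset is real. The figure stands midway between them. For pads 88 mm above the foot the TCP has to be at about z 0.055.

```bash
python3 -c "
from h import *
rel((.4953,-.212,.055,.447))"
```

```text
shift [-0.0024 -0.003   0.0324] turn [ 0.0022  0.0031 -0.0016]
```

```bash
python3 -m jog '[[[-0.003,-0.002,0.015],[0,0,0]],[[-0.003,-0.002,0.025],[0,0,0]],[[-0.003,-0.002,0.031],[0,0,0]],[[-0.003,-0.002,0.031],[0,0,0]]]'
python3 -m jog '[[[0,0,0],[0,0,0]],[[0,0,0],[0,0,0]],[[0,0,0],[0,0,0]],[[0,0,0],[0,0,0]],[[0,0,0],[0,0,0]]]' 0 80
python3 -m jog '[[[0,0,0],[0,0,0]],[[0,0,0],[0,0,0]],[[0,0,0],[0,0,0]]]'
```

```text
t: 12.2
tool_pos: [0.4937, -0.2109, 0.0523]
tool_rot: [-1.675, -2.654, 0.0]
contact_force: [0.1, 0.2, 0.2]
opening: 0.0851
grip_force: 0.0
t: 12.7
tool_pos: [0.4951, -0.2117, 0.0545]
tool_rot: [1.676, 2.656, -0.0]
contact_force: [0.1, -0.4, 0.3]
opening: 0.021
grip_force: 78.1
t: 13.0
tool_pos: [0.4951, -0.2117, 0.0545]
tool_rot: [1.676, 2.656, -0.0]
contact_force: [-1.2, 0.8, 1.6]
opening: 0.0212
grip_force: 78.1
```

Gripped at 21 mm opening; the foot is 36.5 mm below the reported TCP. Lift, carry, turn.

```bash
python3 -m jog '[[[0,0,-0.02],[0,0,0]],[[0,0,-0.06],[0,0,0]],[[0,0,-0.105],[0,0,0]],[[0,0,-0.15],[0,0,0]],[[0,0,-0.175],[0,0,0]]]'
python3 -c "
from h import *
rel((.5553,.1692,.230,.10))"
```

```text
t: 13.5
tool_pos: [0.4958, -0.212, 0.2329]
tool_rot: [1.674, 2.653, 0.0]
contact_force: [1.3, 0.7, -1.8]
opening: 0.0209
grip_force: 78.4
shift [0.3185 0.2178 0.0023] turn [0.0032 0.0032 0.3451]
```

```bash
python3 -m jog '[[[0.02,0.014,0],[0,0,0.03]],[[0.05,0.034,0],[0,0,0.08]],[[0.082,0.056,0],[0,0,0.14]],[[0.114,0.078,0],[0,0,0.2]],[[0.146,0.1,0],[0,0,0.26]]]'
python3 -c "
from h import *
rel((.5553,.1692,.230,.10))"
```

```text
t: 14.0
tool_pos: [0.5217, -0.0351, 0.2279]
tool_rot: [-2.009, -2.413, 0.001]
contact_force: [0.7, 0.5, -2.1]
opening: 0.0209
grip_force: 78.5
shift [ 0.1948  0.0701 -0.002 ] turn [-0.0016 -0.0007  0.0822]
```

```bash
python3 -m jog '[[[0.04,0.014,0],[0,0,0.03]],[[0.08,0.029,0],[0,0,0.06]],[[0.12,0.043,0],[0,0,0.082]],[[0.16,0.057,0],[0,0,0.082]],[[0.185,0.067,0],[0,0,0.082]]]'
python3 -m jog '[[[0.008,0.002,0],[0,0,0]],[[0.008,0.002,0],[0,0,0]],[[0.008,0.002,0],[0,0,0]]]'
cat > m.py <<'E'
from h import *
from station import optics,ctrl
import sys
n=sys.argv[1]
rel((.5553,.1692,.230,.10))
o=ctrl.get_obs();p=o["tool_pos"];S=optics.get_image("scene");np.savez(f"scene{n}.npz",**S)
z0=p[2]-.0365;c=proj(S,[p[0],p[1],z0+.031])[0].astype(int);roi=(c[0]-22,c[1]-26,44,52)
x,y,w,h=roi;im=S["image"][y:y+h,x:x+w].astype(int);m=((im.max(2)-im.min(2)<40)&(im.max(2)>75)&(im.max(2)<225)).astype(np.uint8)
print("\n".join("".join(".#"[v] for v in r) for r in m));np.savez("fm.npz",m=m,roi=roi,p=p)
E
python3 m.py 7
```

```text
t: 14.5
tool_pos: [0.5532, 0.1602, 0.2277]
tool_rot: [-2.1, -2.334, 0.002]
contact_force: [-0.3, -1.4, -2.9]
opening: 0.0211
grip_force: 78.5
t: 14.8
tool_pos: [0.5549, 0.1647, 0.2284]
tool_rot: [-2.104, -2.332, 0.002]
contact_force: [-0.8, 0.2, -1.4]
opening: 0.0215
grip_force: 78.5
shift [ 0.0044  0.0009 -0.0016] turn [-0.0013  0.0007  0.0025]
...........##.......................##......
..............#.............................
............................................
.........................................#..
.................###........................
.................###........................
.................###........................
.................###........##..............
.................###........##..............
.................###.......###..............
.................##........###..............
...............#.##........###..............
.................##........###..............
................###........###.............#
.................##........###............#.
.................##........###..#........#..
...........................###..
[... 887 characters left out ...]
#####################....
........###################################.
.......#####################################
....########################################
....########################################
.....#######################################
.##.########################################
.###########################################
############################################
############################################
.###########################################
############################################
###################...######################
##################.......###.###############
##################............##############
#################...............############
```

The foot blends into the plate here. I'll difference this image against the arm-free one (same camera) and fit the held figure.

Run:
```python
from h import *
S=dict(np.load("scene7.npz"));B=np.load("scene5.npz")["image"];f=np.load("fm.npz");p=f["p"]
T=None
d=cv2.absdiff(cv2.GaussianBlur(S["image"],(0,0),.6),cv2.GaussianBlur(B,(0,0),.6)).max(2)
c=proj(S,[p[0],p[1],p[2]-.0365+.031])[0].astype(int);roi=(c[0]-20,c[1]-18,40,40);x,y,w,h=roi
M=(d[y:y+h,x:x+w]>18).astype(np.float32)
print("\n".join("".join(".#"[int(v)] for v in r) for r in M))
g=figmask(S,[p[0],p[1],.1],roi,z0=p[2]-.0365);print("model");print("\n".join("".join(".#"[int(v>.5)] for v in r) for r in g))
```

```text
.............####################.......
.............####################.......
.............####################.......
.............####################.......
.............####################.......
.............####################.......
...............#################........
...............################.........
................###############.........
................##############..........
...............##############...........
...............##############...........
...............##############...........
...............##############...........
..............###############...........
..............###############...........
..............##############............
..............##############............
...............#############............
..............##############............
...............#####.#######............
..............##############............
..............##############............
..............##############............
..............##############............
..............#############.............
..............#############.......
[... 1485 characters left out ...]
...
..............#############.............
..............#############.............
..............#############.............
..............############..............
..............###########...............
..............##########................
..............##########................
.............##########.................
..............########..................
.................#####..................
........................................
........................................
........................................
........................................
........................................
........................................
........................................
```

The model matches the silhouette, including the foot height. A quick sub-pixel fit of the remaining offset:

Run:
```python
from h import *
S=dict(np.load("scene7.npz"));B=np.load("scene5.npz")["image"];p=np.load("fm.npz")["p"]
d=cv2.absdiff(S["image"],B).max(2)
c=proj(S,[p[0],p[1],p[2]-.0365+.031])[0].astype(int);x,y,w,h=roi=(c[0]-20,c[1]-18,40,40)
M=np.clip(d[y:y+h,x:x+w]/50.,0,1)[13:]
M=(d[y:y+h,x:x+w]>20).astype(float)[13:]
f=lambda q:((figmask(S,[q[0],q[1],.1+0*q[0]],roi,z0=p[2]-.0365)[13:]-M)**2).sum()
p0=p[:2];r=minimize(f,p0,method="Nelder-Mead",options=dict(initial_simplex=[p0,p0+[.006,0],p0+[0,.006]]));print((r.x-p0).round(4),r.fun)
rel((.5553,.1692,.175,.10))
```

```text
[0.0011 0.0002] 12.67919921875
shift [0.0047 0.0008 0.0537] turn [-0.0009  0.0006  0.0018]
```

```bash
python3 -m jog '[[[0.0045,0,0.015],[0,0,0]],[[0.0045,0,0.035],[0,0,0]],[[0.0045,0,0.055],[0,0,0]],[[0.0045,0,0.065],[0,0,0]],[[0.0045,0,0.065],[0,0,0]]]'
python3 -m jog '[[[0,0,0.004],[0,0,0]],[[0,0,0.008],[0,0,0]],[[0,0,0.008],[0,0,0]]]'
python3 -m jog '[[[0,0,0.003],[0,0,0]],[[0,0,0.006],[0,0,0]],[[0,0,0.006],[0,0,0]]]'
```

```text
t: 15.35
tool_pos: [0.5531, 0.1693, 0.1612]
tool_rot: [-2.103, -2.33, 0.006]
contact_force: [-0.7, -0.2, -3.1]
opening: 0.0209
grip_force: 78.5
t: 15.65
tool_pos: [0.5549, 0.1701, 0.1563]
tool_rot: [2.104, 2.333, 0.0]
contact_force: [-0.7, -0.1, -2.2]
opening: 0.0213
grip_force: 78.5
t: 15.95
tool_pos: [0.5545, 0.1701, 0.1496]
tool_rot: [-2.104, -2.333, 0.001]
contact_force: [-0.3, -0.6, -2.5]
opening: 0.021
grip_force: 78.5
```

```bash
python3 -m jog '[[[0,0,0.002],[0,0,0]],[[0,0,0.003],[0,0,0]],[[0,0,0.003],[0,0,0]]]'
python3 -m jog '[[[0,0,0.001],[0,0,0]],[[0,0,0.002],[0,0,0]],[[0,0,0.002],[0,0,0]]]'
```

```text
t: 16.25
tool_pos: [0.5547, 0.1701, 0.1468]
tool_rot: [-2.104, -2.333, 0.0]
contact_force: [0.1, -0.4, -2.1]
opening: 0.0211
grip_force: 78.6
t: 16.55
tool_pos: [0.5547, 0.1701, 0.1448]
tool_rot: [-2.104, -2.333, 0.0]
contact_force: [-0.9, 0.4, -3.0]
opening: 0.0212
grip_force: 78.6
```

In the sleeve without contact. Keep going down.

```bash
python3 -m jog '[[[0,0,0.002],[0,0,0]],[[0,0,0.004],[0,0,0]],[[0,0,0.006],[0,0,0]],[[0,0,0.007],[0,0,0]],[[0,0,0.007],[0,0,0]]]'
python3 -m jog '[[[0,0,0.002],[0,0,0]],[[0,0,0.004],[0,0,0]],[[0,0,0.006],[0,0,0]],[[0,0,0.007],[0,0,0]],[[0,0,0.007],[0,0,0]]]'
python3 -m jog '[[[0,0,0.002],[0,0,0]],[[0,0,0.005],[0,0,0]],[[0,0,0.007],[0,0,0]],[[0,0,0.008],[0,0,0]],[[0,0,0.008],[0,0,0]]]'
```

```text
t: 17.05
tool_pos: [0.5546, 0.17, 0.1377]
tool_rot: [-2.104, -2.333, 0.001]
contact_force: [-0.4, 0.7, -2.4]
opening: 0.0211
grip_force: 78.6
t: 17.55
tool_pos: [0.5546, 0.17, 0.1307]
tool_rot: [-2.104, -2.333, 0.001]
contact_force: [-1.7, 0.3, -3.3]
opening: 0.0213
grip_force: 78.5
t: 18.05
tool_pos: [0.5546, 0.17, 0.1227]
tool_rot: [-2.104, -2.333, 0.001]
contact_force: [-2.3, 0.1, -3.2]
opening: 0.0209
grip_force: 78.6
```

A small sideways touch in -x; I'll ease back 0.5 mm and press down in steps.

```bash
python3 -m jog '[[[0,-0.0005,0],[0,0,0]],[[0,-0.0005,0.001],[0,0,0]],[[0,-0.0005,0.002],[0,0,0]],[[0,-0.0005,0.002],[0,0,0]]]'
python3 -m jog '[[[0,0,0.001],[0,0,0]],[[0,0,0.002],[0,0,0]],[[0,0,0.002],[0,0,0]]]'
python3 -m jog '[[[0,0,0.001],[0,0,0]],[[0,0,0.002],[0,0,0]],[[0,0,0.002],[0,0,0]]]'
```

```text
t: 18.45
tool_pos: [0.5545, 0.17, 0.1212]
tool_rot: [2.104, 2.333, 0.001]
contact_force: [-0.7, -0.1, -1.6]
opening: 0.0212
grip_force: 78.6
t: 18.75
tool_pos: [0.5545, 0.17, 0.1193]
tool_rot: [2.104, 2.333, 0.001]
contact_force: [-1.9, -1.0, -1.2]
opening: 0.0213
grip_force: 78.9
t: 19.05
tool_pos: [0.5545, 0.1701, 0.1174]
tool_rot: [2.104, 2.333, 0.001]
contact_force: [-1.6, -0.4, 1.0]
opening: 0.0211
grip_force: 79.1
```

```bash
python3 -m jog '[[[0,-0.0005,0.001],[0,0,0]],[[0,-0.0005,0.002],[0,0,0]],[[0,-0.0005,0.003],[0,0,0]],[[0,-0.0005,0.0035],[0,0,0]],[[0,-0.0005,0.0035],[0,0,0]]]'
for i in 1 2 3; do python3 -m jog '[[[0,0,0],[0,0,0]]]' | grep -E "pos|force"; done
```

```text
t: 19.55
tool_pos: [0.5544, 0.1701, 0.1142]
tool_rot: [2.103, 2.332, 0.002]
contact_force: [-1.2, -0.2, 3.8]
opening: 0.0213
grip_force: 79.5
tool_pos: [0.5544, 0.17, 0.1142]
contact_force: [0.4, 0.1, 3.2]
grip_force: 79.5
tool_pos: [0.5544, 0.1701, 0.1141]
contact_force: [-0.1, -0.2, 4.8]
grip_force: 79.5
tool_pos: [0.5544, 0.17, 0.114]
contact_force: [0.8, -0.2, 5.1]
grip_force: 79.5
```

About 4.3 N measured plus 2.5 N held weight gives about 6.8 N, and lateral forces are near zero. Last check that the hood and surroundings are unchanged, then hand in.

Run:
```python
from h import *
from station import optics,ctrl
S=optics.get_image("scene");a=S["image"];b=np.load("scene5.npz")["image"]
for nm,(x,y,w,h) in dict(hoodrear=(385,185,50,70),hoodfrontleft=(315,212,35,30),others=(190,280,60,90),tort=(320,280,100,140),mallet=(130,360,110,70)).items():
    print(nm,cv2.absdiff(a[y:y+h,x:x+w],b[y:y+h,x:x+w]).mean().round(2), cv2.phaseCorrelate(*[cv2.cvtColor(i[y:y+h,x:x+w],cv2.COLOR_BGR2GRAY).astype(np.float32) for i in(a,b)])[0])
o=ctrl.get_obs();print(o["t"],o["contact_force"],o["tool_pos"],o["grip_force"])
```

```text
hoodrear 2.44 (-0.09447482646587346, 0.04528641826318136)
hoodfrontleft 2.4 (0.001776581585200887, 0.042907356420974097)
others 3.67 (0.03205220456795388, 0.02814556155536252)
tort 2.94 (0.0073109527930341756, 0.019554159773392144)
mallet 2.6 (0.03918496006575367, 0.0020053024824662202)
19.9 [0.81156633 0.18759758 5.22087511] [0.55437735 0.17003598 0.11399021] 79.49380874633789
```

```bash
python3 -c "
from station import job;print(job.finish_job())"
```

```text
the job is handed in; nothing more can be done
None
```

The hood is shut and the pale-footed figure is held upright through the window, still gripped, its foot pressing the disc about 7 mm down (about 7 N); no movement of the hood, other carvings or tools showed in the areas I compared, and the job is handed in.

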